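# Hang the loaded slide carrier on the draining stand

### The arm

A 6-joint arm with a two-finger parallel gripper is mounted at the origin on a cart in front of the work surface, level with it; the furniture and walls round the work are solid. World frame = base frame: x ahead of the robot, y to its left, z up, the work surface at z = 0. Lengths are in m, angles in rad, forces in N, time in s.
With the tool pointing down it reaches from about 0.25 to 0.775 m from the base axis. Payload 4 kg.
Tool frame: the origin (TCP) lies on the centre line of the jaws, within the pads' length; the fingertips stand 8 mm ahead of it and the grasp point (between the pads) lies 11 mm behind it; y points along the fingers, x is the direction in which the jaws open and shut, and the axes are right-handed (so a half turn about y gives the same grasp; the last joint's range is limited). The gripper opens to 94 mm and grips with 3 to 60 N. Pads are 16 mm wide; open, the fingers measure 119 mm over their backs; the gripper's body (75 mm by 177 mm) begins 78 mm behind the grasp point.
Start: joints at [-1.284, 0.087, 1.371, -0, 1.684, -0.103], TCP at [0.209, -0.509, 0.214] pointing down, gripper open.
Joint ranges: [-3.1, 3.1], [-0.76, 2.03], [0.27, 2.55], [-1.08, 4.22], [0.17, 2.65], [-2.57, 2.57]. Speed limits (rad/s): [2.79, 2.79, 3.14, 3.14, 3.14, 3.14].

### API

Orientations are given as [roll, pitch, yaw] about the fixed x, y, z axes, in that order (R = Rz(yaw) Ry(pitch) Rx(roll)).
In Python, from bench import robot gives the robot as it stands.
- The arm moves only by the tool step_arm, never from a script. Its argument "commands" is a list of rows, each an object with "xyz": the shift along the world's x, y, z in m, a list of three; "twist": the turn, a rotation vector about the world's x, y, z in degrees, a list of three. In form: [{"xyz": [tx, ty, tz], "twist": [ax, ay, az]}, ...]. A call has 1 to 12 rows; each row is the pose to reach, as a shift and turn from the pose commanded when the call began; what a row does not reach only later rows make up. A row lasts 1/12 s, in which the tool goes at most 41.7 mm and 7.16 degrees, less where a joint would pass 70% of its speed; a pose out of reach is approached as far as the arm can. A call with a gripper value outside its range is refused whole. "fingers" is the closure in counts, from 0 (fully open) to 255 (shut), set as the call begins (left out, the last holds). The fingers move at their own pace and stop on an object; the grip force is fixed at half the most. Time passes only in rows, so rows that repeat a pose let the fingers close. It gives the time, the measured TCP pose, the force and the opening at its end, in the units of the state.
- robot.get_obs(): the state, without advancing time (a new reading comes with each control period).
- robot.snapshot(name): name is "side" or "top"; returns (picture, depth): 400x640x3 uint8, red, green, blue; 400x640 float32, m along the optical axis (not along the pixel's ray), 0 where there is no reading.
- robot.camera_info(name): a dict with "fx", "fy", "cx", "cy" (pixels), "k1" (the pictures are not rectified: a ray, as slopes to the right and down, at radius r is drawn at 1 + k1 r^2 times it, then the intrinsics apply), "R" (3x3) and "t" (3): a world point X has camera coordinates R X + t. Camera axes: x right, y down, z forward; pixel columns grow to the right and rows downward; lengths in m; the calibration is good to about 2 mm. A picture is of the moment at which its call begins. camera_info takes no time and is no camera call.
- robot.close_job(): hands the job in, once; it reports no verdict.
The state is a dict: "time": time; "joint_positions": joint angles; "qvel": joint speeds; "joint_torque": joint torques, N m; "tool_pos": TCP position; "ee_rot": TCP orientation; "wrist_force": force on the tool from outside, world axes, zero at the start; "wrist_torque": the same for the moment, N m; "width": finger opening in m.
Only numpy, scipy, OpenCV 4.12 (cv2) and the standard library are available. Lean on these libraries where they do the work, as an engineer would, in place of code of your own. Each camera call takes 0.05 s, during which the arm holds its last target.

### The job

Move the carrier that is full of microscope slides from its hook to the free hook of the draining stand, the one with the drip tray as its foot. Carry it level and well above the worktop, without setting it down on the way, and leave it hanging squarely on both prongs, still and released. Leave the small empty carrier hanging undisturbed on its own hook.

Things in the scene. Friction and masses are not known exactly. Their poses are not given: they have to be found in the camera images.
- slide_carrier: Aluminium carrier with 6 glass slides, 0.16 kg, on a plain stand. Origin: mid underside of its top strip (x 16, y 92, 4 mm thick), on the seat within 4 mm; x along its hook's x within 3 deg. Grip tab on mid strip: x 24, y 10 mm, 4 to 54 mm above origin; pinch along y. Side straps 84 mm apart inside hold a basket (x 60, y 92), rim 80, underside 110 mm below origin; prongs pass the window between.
- empty_carrier: Bystander: smaller carrier of the same make without slides, on the other plain stand. Origin and axes as for the slide carrier; strip and basket 78 mm along y, basket 60 mm along x, underside 76 mm below the origin, tab top 54 mm above it. Its hook reaches 28 mm from the origin towards -x.
- drain_stand: Fixed steel stand whose foot is a rimmed drip tray, 130 x 140 mm, 16 mm high. Origin on the worktop below the middle of its hook's seat; axes as the hook's. The two plain stands (flat foot) bear hooks of the same shape and height, also open to -x. The three stand 185 mm apart left to right, in any order, turned up to 0.2 rad. Tall microscopes stand left and right of them.
- drain_stand_hook (a point): Free hook: middle of its seat, 190 mm high, level with the prong tops. x runs from the open front to the post. Two 8 x 8 mm prongs along x at y = +-22 mm. Upturned tips at x -28 to -20 rise 10 mm; rear stops at x 20 to 28 rise 6 mm; post at x 78, cross bar 3 mm over seat. The strip rests between tips and stops: enter from -x, strip above the tips, basket below the prongs, then lower.
Not all that is in view belongs to the job. Leave any pink look-alike of the slide_carrier alone.

How it is judged:
On the way:
1. the slide carrier is off its hook and carried by the gripper (distance of slide_carrier from where it was at the start of the episode above 0.06 m and height (world z) of slide_carrier above 0.17 m and contact force between the fingers and slide_carrier above 0.5 N), for 0.2 s.
At the end, for the whole second after the job is handed in: The slide carrier hangs released and still on the hook of the draining stand: its origin within 20 mm of the seat's middle seen from above and within 5 mm of its height, level within 10 degrees and square to the prongs within 15 degrees; the empty carrier is within 20 mm of where it hung (horizontal distance between slide_carrier and drain_stand_hook below 0.02 m and z of slide_carrier in the frame of drain_stand_hook between -0.006 and 0.005 m and angle between slide_carrier's own z axis and vertical below 0.1745 rad and angle between the x axis of slide_carrier and the x axis of drain_stand_hook, either way round below 0.26 rad and linear speed of slide_carrier below 0.03 m/s and contact force between the fingers and slide_carrier below 0.1 N and distance of empty_carrier from where it was at the start of the episode below 0.02 m); the robot touches nothing.
It fails at once if the slide carrier is tipped by more than 20 degrees (angle between slide_carrier's own z axis and vertical above 0.35 rad).
It fails at once if the slide carrier is lowered or dropped to within about 20 mm of the worktop (height (world z) of slide_carrier below 0.13 m).
It fails at once if the empty carrier is moved by more than 20 mm (distance of empty_carrier from where it was at the start of the episode above 0.02 m).
It also fails if it takes over 45 s, if anything falls off the work surface, if the arm or the gripper's body presses on something with over 40 N, if the wrist force passes 120 N, or if a joint passes its speed limit or range.

## Working session

There is one attempt and no reset: what is moved stays moved. The work goes in short steps, Python scripts to look and compute and a tool call to move; the robot and the scene stay as the last step left them, time stands still between calls to the robot, and variables do not carry over. Pictures are saved under pics/ and viewed, and the job is handed in when it is done.

Besides the shell and the picture viewer there is one more tool, called after ">>>" as name([rows], argument=value, ...), one row to a line, values as JSON. step_arm: Moves the arm, as the interface text tells. Its arguments: {"type":"object","properties":{"commands":{"type":"array"},"fingers":{"type":"number"}},"required":["commands"]}

```bash
ls; mkdir -p pics; python3 - <<'E'
from bench import robot
import cv2,numpy as np
for n in ("side","top"):
    p,d=robot.snapshot(n); cv2.imwrite(f"pics/{n}0.png",p[:,:,::-1]); np.save(f"pics/{n}0.npy",d)
    i=robot.camera_info(n); print(n,{k:np.round(v,4).tolist() for k,v in i.items()})
o=robot.get_obs(); print(o)
E
```

```text
pics
side {'fx': 367.0807, 'fy': 367.0807, 'cx': 318.83, 'cy': 204.117, 'k1': -0.0703, 'R': [[-0.6868, 0.7268, 0.0035], [0.5223, 0.497, -0.6929], [-0.5054, -0.4741, -0.721]], 't': [0.565, -0.0232, 1.0989]}
top {'fx': 448.3113, 'fy': 448.3113, 'cx': 314.7217, 'cy': 203.5762, 'k1': -0.0078, 'R': [[-0.0171, -0.9996, -0.0204], [-0.9989, 0.018, -0.0432], [0.0435, 0.0196, -0.9989]], 't': [-0.2839, 0.5171, 1.2321]}
{'time': 0.1, 'joint_positions': array([-1.28413064e+00,  8.79174443e-02,  1.37206570e+00, -3.72456146e-06,
        1.68358400e+00, -1.03130765e-01]), 'qvel': array([ 0.00029691, -0.00112635, -0.00385168, -0.00023998, -0.00027501,
        0.00014526]), 'joint_torque': array([ 2.16382017e-03, -3.41252661e+01, -3.03301513e+01,  7.19698775e-02,
        3.04015295e-02, -1.13887118e-04]), 'tool_pos': array([ 0.20884836, -0.50830811,  0.21242031]), 'ee_rot': array([-1.57059674,  0.00196437, -1.18100009]), 'wrist_force': array([-0.57232473, -0.24002637,  0.00356147]), 'wrist_torque': array([ 0.00753198, -0.00374852, -0.07681549]), 'width': 0.09418583041288531}
```

View pics/side0.png

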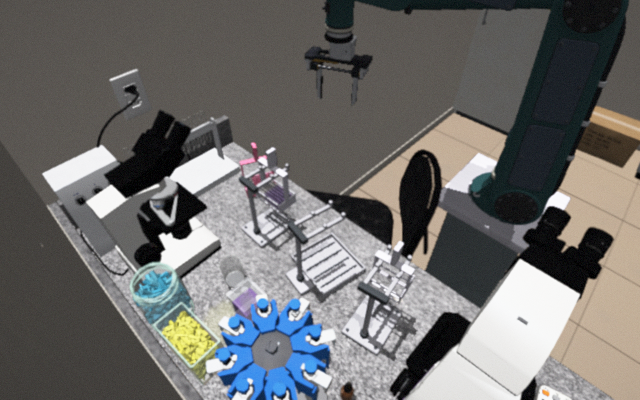

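View pics/top0.png

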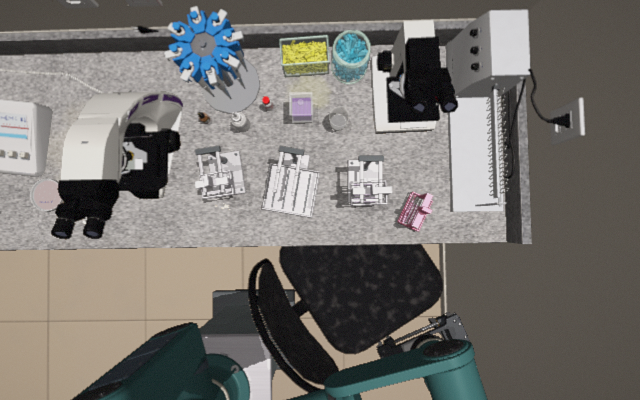

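```bash
python3 - <<'E'
import cv2
a=cv2.imread("pics/top0.png")[140:235,185:445]
cv2.imwrite("pics/topz.png",cv2.resize(a,None,fx=3,fy=3,interpolation=cv2.INTER_CUBIC))
a=cv2.imread("pics/side0.png")[130:360,220:430]
cv2.imwrite("pics/sidez.png",cv2.resize(a,None,fx=2.6,fy=2.6,interpolation=cv2.INTER_CUBIC))
E
```

```text
(no output)
```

View pics/topz.png

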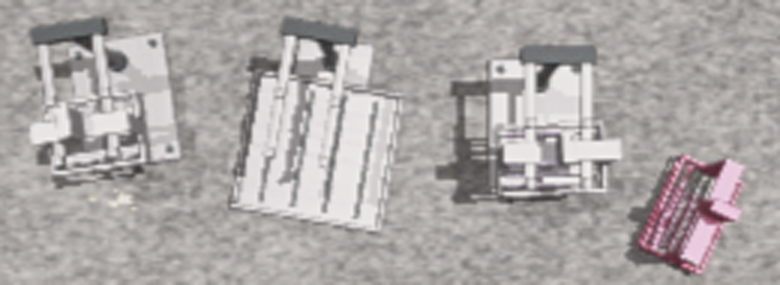

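View pics/sidez.png

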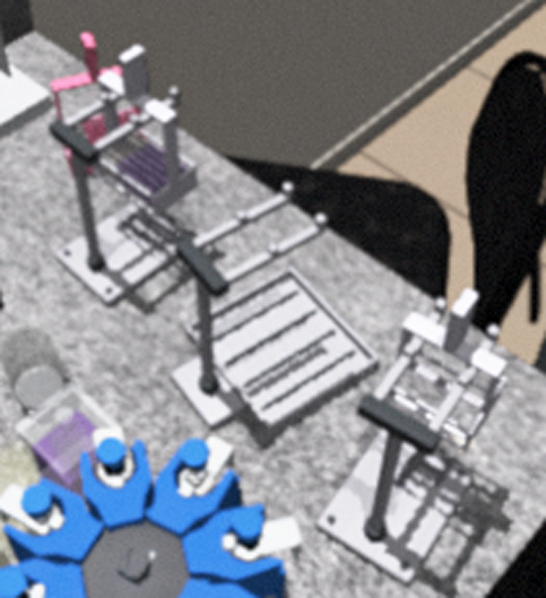

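```bash
cat > h.py <<'E'
import numpy as np,cv2
from bench import robot
def cam(n):
    i=robot.camera_info(n); return i,np.array([[i['fx'],0,i['cx']],[0,i['fy'],i['cy']],[0,0,1.]]),np.array([i['k1'],0,0,0,0.])
def rays(n,uv):
    i,K,D=cam(n); p=cv2.undistortPoints(np.array(uv,float).reshape(-1,1,2),K,D)[:,0]
    R=np.array(i['R']);t=np.array(i['t']); return -R.T@t, np.c_[p,np.ones(len(p))]@R
def at_z(n,uv,z):
    c,r=rays(n,uv); return c+r*((z-c[2])/r[:,2])[:,None]
def at_d(n,uv,d):
    c,r=rays(n,uv); return c+r*np.asarray(d)[:,None]
def proj(n,X):
    i,K,D=cam(n); rv=cv2.Rodrigues(np.array(i['R']))[0]
    return cv2.projectPoints(np.array(X,float).reshape(-1,1,3),rv,np.array(i['t'],float),K,D)[0][:,0]
def cloud(n,d,u0,u1,v0,v1):
    vv,uu=np.mgrid[v0:v1,u0:u1]; uv=np.c_[uu.ravel(),vv.ravel()]; dd=d[v0:v1,u0:u1].ravel()
    P=at_d(n,uv,dd); return P.reshape(v1-v0,u1-u0,3),dd.reshape(v1-v0,u1-u0)
E
python3 - <<'E'
from h import *
for n,b in (("top",(185,445,140,235)),("side",(220,430,130,360))):
    d=np.load(f"pics/{n}0.npy"); P,dd=cloud(n,d,*b)
    z=P[...,2]; z[dd==0]=-.05
    if n=="top":
        np.set_printoptions(linewidth=300)
        for r in range(10,55): print(r+140,' '.join('%3d'%(q*1000) if q>.03 else '  .' for q in z[r,155:207]))
    im=cv2.applyColorMap(np.clip(z/.26*255,0,255).astype(np.uint8),cv2.COLORMAP_TURBO)
    cv2.imwrite(f"pics/h_{n}.png",cv2.resize(im,None,fx=2.6 if n=="side" else 3,fy=2.6 if n=="side" else 3,interpolation=cv2.INTER_NEAREST))
    for nm,(lo,hi) in {"tabtop":(.225,.255),"strip":(.185,.2)}.items():
        pass
E
```

```text
150   .   .   .   .   .   .   .   .   .   .   .   .   .   .   .   .   .   .   .   .   .   .   .   .   .   .   .   .   .   .   .   .   .   .   .   .   .   .   .   .   .   .   .   .   .   .   .   .   .   .   .   .
151   .   .   .   .   .   .   .   .   .   .   .   .   .   .   .   .   .   .   .   .   .   .   .   .   .   .   .   .   .   .   .   .   .   .   .   .   .   .   .   .   .   .   .   .   .   .   .   .   .   .   .   .
152   .   .   .   .   .   .   .   .   .   .   .   .   .   .   .   .   .   .   .   .   .   .   .   .   .   .   .   .   .   .   .   .   .   .   .   .   .   .   .   .   .   .   .   .   .   .   .   .   .   .   .   .
153   .   .   .   .   .   .   .   .   .   .   .   .   .   .   .   .   .   .   .   .   .   .   .   .   .   .   .   .   .   .   .   .   .   .   .   .   .   .   .   .   .   .   .   .   .   .   .   .   .   .   .   .
154   .   .   .   .   .   .   .   .   .   .   .   .   .   .   .   .   .   .   .   .   .   .   .   .   .   .   .   .   .   .   .   .   .   .   .   .   .   .   .   .   .   .   .   .   .   .   .   .   .   .   .   .
155   .   .   .   .   .   .   .   .   . 
[... 7739 characters left out ...]
 245 194 192 195 191 193 198 191 192 198 194 198 195 191 197 194
192   .   .   .   .   .   .   .   .   .   . 111 154 190 197 195 198 193 198 195 195 194 194 194 193 193 199 195 195 193 194 203 225 245 244 245 243 244 195 197 196 194 194 198 192 195 196 193 194 196 197 195 193
193   .   .   .   .   .   .   .   .   .   . 107 148 184 195 193 196 199 197 194 195 197 192 194 196 195 196 195 192 197 193 200 226 242 245 245 247 243 195 195 195 196 193   .   .  96 112 132 145 164 174 178   .
194   .   .   .   .   .   .   .   .   .   . 113 152 188 192   .   .   .   .   .   . 190 190 189 111 110 108 111 107 114 113 200 219 228 230 231 231 109 110 188 190 188 191 102   .  95 113 128 141   .   .   .   .
```

View pics/h_top.png

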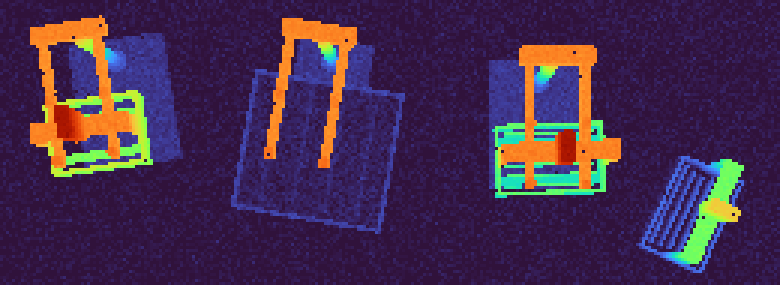

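View pics/h_side.png

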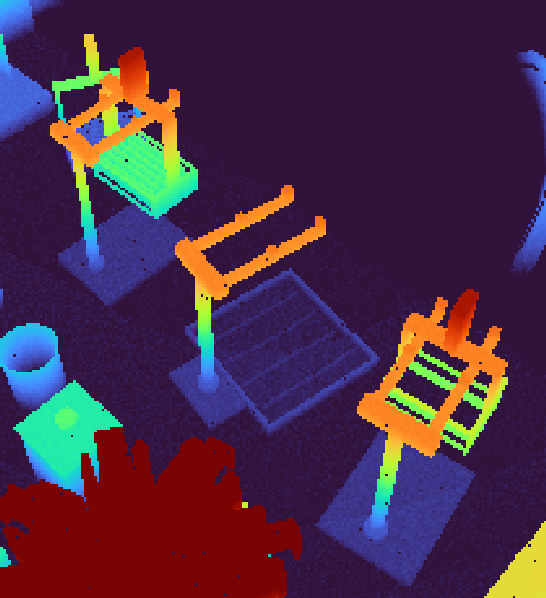

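```bash
cat > fit.py <<'E'
from h import *
from scipy.ndimage import label
def run(tag):
    out={}
    for n,b in (("top",(185,400,130,220)),("side",(220,430,120,340))):
        P,dd=cloud(n,np.load(f"pics/{n}{tag}.npy"),*b)
        z=P[...,2]; m=(dd>0)&(z>.183)&(z<.262)&(P[...,0]<.75)
        l,k=label(m,np.ones((3,3)))
        for i in range(1,k+1):
            Q=P[l==i]
            if len(Q)<60: continue
            print(n,len(Q),Q.mean(0).round(3),"y range",Q[:,1].min().round(3),Q[:,1].max().round(3),"x",Q[:,0].min().round(3),Q[:,0].max().round(3))
            T=Q[Q[:,2]>.239]
            if len(T)>5: print("   tab",len(T),T.mean(0).round(4),np.ptp(T[:,:2],axis=0).round(3))
            out[(n,i)]=Q
    return out
if __name__=="__main__": run("0")
E
python3 fit.py
```

```text
top 694 [ 0.586 -0.05   0.199] y range -0.092 -0.012 x 0.529 0.648
   tab 54 [ 0.5594 -0.0518  0.2446] [0.023 0.012]
top 457 [ 0.596 -0.235  0.192] y range -0.271 -0.199 x 0.524 0.642
top 718 [ 0.56  -0.43   0.198] y range -0.477 -0.385 x 0.504 0.617
   tab 53 [ 0.5337 -0.4307  0.2452] [0.023 0.01 ]
side 727 [ 0.561 -0.424  0.199] y range -0.475 -0.383 x 0.507 0.621
   tab 42 [ 0.538  -0.4286  0.2433] [0.024 0.011]
side 635 [ 0.597 -0.231  0.191] y range -0.27 -0.196 x 0.527 0.647
side 1166 [ 0.592 -0.046  0.199] y range -0.089 -0.01 x 0.529 0.649
   tab 74 [ 0.5622 -0.0497  0.2446] [0.025 0.012]
```

```bash
cat > fit2.py <<'E'
from fit import *
from scipy.optimize import least_squares
from scipy.spatial import cKDTree
# prong model
M=np.array([[x,y] for x in np.arange(-28,70,1.5) for y in list(np.arange(-26,-17.9,1))+list(np.arange(18,26.1,1))])/1000
o=run("0")
for k,Q in o.items():
    q=Q[(Q[:,2]<.203)][:,:2]; c=q.mean(0); tree=cKDTree(q)
    best=None
    for y0 in (-.15,0,.15):
     for dy in (-.01,.0,.01):
      for dx in (-.03,0.,-.015,):
        def f(p):
            R=np.array([[np.cos(p[2]),-np.sin(p[2])],[np.sin(p[2]),np.cos(p[2])]]); W=M@R.T+p[:2]
            d1=tree.query(W)[0]
            L=(q-p[:2])@R; 
            L=L[(L[:,0]<.068)]
            inq=(q-p[:2])@R
            ax=np.maximum(0,np.maximum(-.028-inq[:,0],inq[:,0]-.085)); ay=np.maximum(0,abs(abs(inq[:,1])-.022)-.004)*(inq[:,0]<.068)
            return np.r_[np.minimum(d1,.01)/np.sqrt(len(M)),np.minimum(np.hypot(ax,ay),.01)/np.sqrt(len(q))]
        r=least_squares(f,[c[0]+dx,c[1]+dy,y0],diff_step=1e-3,x_scale=[.01,.01,.1])
        if best is None or r.cost<best.cost: best=r
    print(k,"seat",best.x.round(4),"rms",np.sqrt(2*best.cost).round(4))
    # strip pose: points wide
    if (Q[:,2]>.239).sum()>5:
        T=Q[Q[:,2]>.239][:,:2]; tc=T.mean(0)
        S=Q[(abs(Q[:,2]-.194)<.006)&(abs(Q[:,0]-tc[0])<.02)][:,:2]
        p=best.x;R=np.array([[np.cos(p[2]),-np.sin(p[2])],[np.sin(p[2]),np.cos(p[2])]])
        L=(S-tc)@R; L=L[(abs(abs((S-p[:2])@R)[:,1]-.022)>.007)&(abs(L[:,0])<.014)]
        a=np.polyfit(L[:,1],L[:,0],1); print("   tab in hook frame",((tc-p[:2])@R).round(4),"strip yaw",(p[2]-a[0]).round(3))
E
python3 fit2.py
```

```text
top 694 [ 0.586 -0.05   0.199] y range -0.092 -0.012 x 0.529 0.648
   tab 54 [ 0.5594 -0.0518  0.2446] [0.023 0.012]
top 457 [ 0.596 -0.235  0.192] y range -0.271 -0.199 x 0.524 0.642
top 718 [ 0.56  -0.43   0.198] y range -0.477 -0.385 x 0.504 0.617
   tab 53 [ 0.5337 -0.4307  0.2452] [0.023 0.01 ]
side 727 [ 0.561 -0.424  0.199] y range -0.475 -0.383 x 0.507 0.621
   tab 42 [ 0.538  -0.4286  0.2433] [0.024 0.011]
side 635 [ 0.597 -0.231  0.191] y range -0.27 -0.196 x 0.527 0.647
side 1166 [ 0.592 -0.046  0.199] y range -0.089 -0.01 x 0.529 0.649
   tab 74 [ 0.5622 -0.0497  0.2446] [0.025 0.012]
('top', 1) seat [ 0.5617 -0.0519  0.1191] rms 0.0038
   tab in hook frame [-0.0022  0.0004] strip yaw 0.131
('top', 2) seat [ 0.5612 -0.2288 -0.1886] rms 0.0023
('top', 3) seat [ 0.5341 -0.4291 -0.0043] rms 0.0043
   tab in hook frame [-0.0004 -0.0015] strip yaw 0.026
('side', 1) seat [ 0.5385 -0.4278  0.0141] rms 0.0055
   tab in hook frame [-0.0004 -0.0008] strip yaw 0.027
('side', 2) seat [ 0.5638 -0.2265 -0.1968] rms 0.0017
('side', 3) seat [ 0.5663 -0.0526  0.1623] rms 0.0039
   tab in hook frame [-0.0036  0.0035] strip yaw 0.138
```

>>> step_arm([
  {"xyz":[0,0,0.03],"twist":[0,0,0]},
  {"xyz":[0.02,0.005,0.06],"twist":[0,0,-2]},
  {"xyz":[0.05,0.012,0.076],"twist":[0,0,-4]},
  {"xyz":[0.085,0.02,0.076],"twist":[0,0,-6]},
  {"xyz":[0.12,0.029,0.076],"twist":[0,0,-8]},
  {"xyz":[0.155,0.037,0.076],"twist":[0,0,-10]},
  {"xyz":[0.19,0.046,0.076],"twist":[0,0,-13]},
  {"xyz":[0.225,0.054,0.076],"twist":[0,0,-16]},
  {"xyz":[0.26,0.063,0.076],"twist":[0,0,-18]},
  {"xyz":[0.295,0.071,0.076],"twist":[0,0,-20]},
  {"xyz":[0.327,0.079,0.076],"twist":[0,0,-20.9]},
  {"xyz":[0.327,0.079,0.076],"twist":[0,0,-20.9]},
], fingers=0)

```text
time: 1.1
tool_pos: [0.5412, -0.4267, 0.2859]
ee_rot: [-1.571, 0.004, -1.539]
wrist_force: [-0.7, 0.3, -0.4]
width: 0.0941
```

>>> step_arm([
  {"xyz":[0,0,0],"twist":[0,0,0]},
  {"xyz":[0,0,0],"twist":[0,0,0]},
  {"xyz":[0,0,0],"twist":[0,0,0]},
])

```text
time: 1.35
tool_pos: [0.5349, -0.4304, 0.2897]
ee_rot: [-1.571, -0.0, -1.547]
wrist_force: [0.1, -0.7, -0.2]
width: 0.0938
```

```bash
cat > look.py <<'E'
import sys
from h import *
tag=sys.argv[1]; u0,u1,v0,v1=map(int,sys.argv[2:6])
p,d=robot.snapshot("side"); np.save(f"pics/side{tag}.npy",d)
a=p[v0:v1,u0:u1,::-1]; f=min(800/(u1-u0),600/(v1-v0))
cv2.imwrite(f"pics/side{tag}.png",cv2.resize(a,None,fx=f,fy=f,interpolation=cv2.INTER_CUBIC))
E
python3 look.py 1 200 400 60 210
```

```text
(no output)
```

View pics/side1.png

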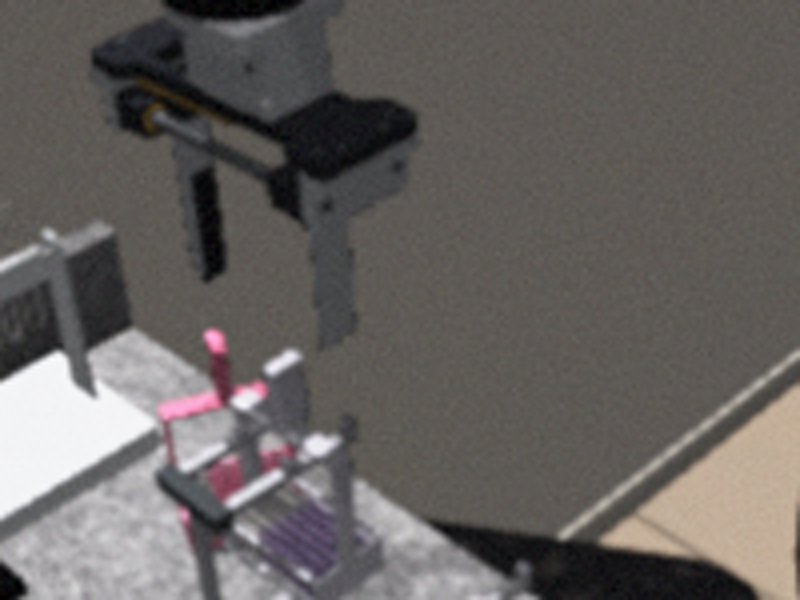

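The side view shows the fingertips at about (210,275) and (335,345), straddling the tab whose top is at (283,360). Next I go down to it.

>>> step_arm([
  {"xyz":[0,0,-0.015],"twist":[0,0,0]},
  {"xyz":[0,0,-0.03],"twist":[0,0,0]},
  {"xyz":[0,0,-0.045],"twist":[0,0,0]},
  {"xyz":[0,0,-0.06],"twist":[0,0,0]},
  {"xyz":[0,0,-0.07],"twist":[0,0,0]},
  {"xyz":[0,0,-0.076],"twist":[0,0,0]},
  {"xyz":[0,0,-0.076],"twist":[0,0,0]},
  {"xyz":[0,0,-0.076],"twist":[0,0,0]},
])

```text
time: 2.07
tool_pos: [0.5356, -0.4301, 0.2141]
ee_rot: [-1.57, -0.0, -1.546]
wrist_force: [1.1, 0.3, -0.2]
width: 0.0939
```

```bash
python3 look.py 2 200 400 60 210
```

```text
(no output)
```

View pics/side2.png

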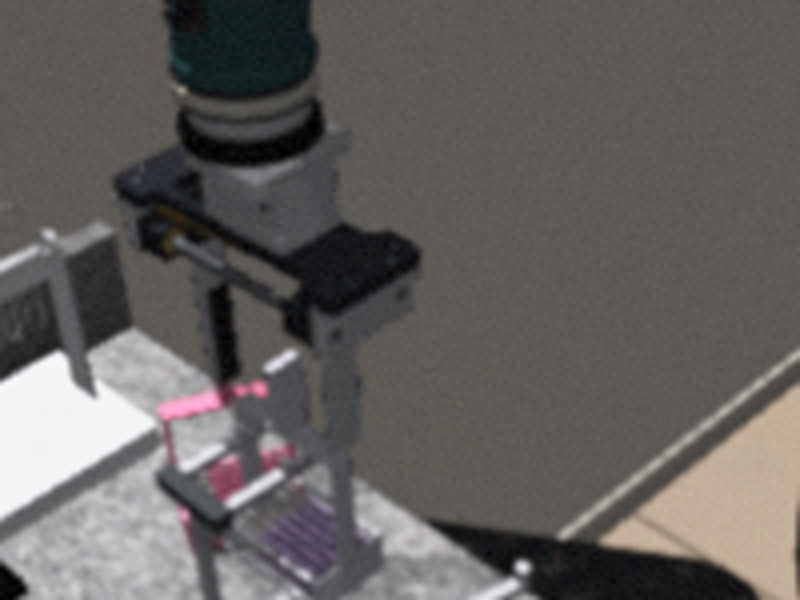

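The fingers straddle the tab, which shows at (285,385). The tips at about (228,385) and (340,450) are just above the strip. I close the gripper.

>>> step_arm([
  {"xyz":[0,0,0],"twist":[0,0,0]},
  {"xyz":[0,0,0],"twist":[0,0,0]},
  {"xyz":[0,0,0],"twist":[0,0,0]},
  {"xyz":[0,0,0],"twist":[0,0,0]},
  {"xyz":[0,0,0],"twist":[0,0,0]},
  {"xyz":[0,0,0],"twist":[0,0,0]},
  {"xyz":[0,0,0],"twist":[0,0,0]},
  {"xyz":[0,0,0],"twist":[0,0,0]},
  {"xyz":[0,0,0],"twist":[0,0,0]},
  {"xyz":[0,0,0],"twist":[0,0,0]},
  {"xyz":[0,0,0],"twist":[0,0,0]},
  {"xyz":[0,0,0],"twist":[0,0,0]},
], fingers=255)

```text
time: 3.12
tool_pos: [0.536, -0.4298, 0.2135]
ee_rot: [-1.571, -0.0, -1.546]
wrist_force: [0.3, 0.2, 0.2]
width: 0.0178
```

>>> step_arm([
  {"xyz":[0,0,0],"twist":[0,0,0]},
  {"xyz":[0,0,0],"twist":[0,0,0]},
  {"xyz":[0,0,0],"twist":[0,0,0]},
  {"xyz":[0,0,0],"twist":[0,0,0]},
  {"xyz":[0,0,0],"twist":[0,0,0]},
])

```text
time: 3.53
tool_pos: [0.536, -0.4297, 0.2135]
ee_rot: [-1.571, -0.0, -1.546]
wrist_force: [-0.3, 0.3, -0.6]
width: 0.0097
```

Gripped at 9.7 mm, matching the 10 mm tab. I lift it 25 mm.

>>> step_arm([
  {"xyz":[0,0,0.005],"twist":[0,0,0]},
  {"xyz":[0,0,0.01],"twist":[0,0,0]},
  {"xyz":[0,0,0.017],"twist":[0,0,0]},
  {"xyz":[0,0,0.025],"twist":[0,0,0]},
  {"xyz":[0,0,0.03],"twist":[0,0,0]},
  {"xyz":[0,0,0.03],"twist":[0,0,0]},
  {"xyz":[0,0,0.03],"twist":[0,0,0]},
])

```text
time: 4.12
tool_pos: [0.5362, -0.43, 0.2445]
ee_rot: [-1.57, -0.001, -1.546]
wrist_force: [-0.2, 0.5, -2.0]
width: 0.0096
```

```bash
python3 look.py 3 200 400 60 210
```

```text
(no output)
```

View pics/side3.png

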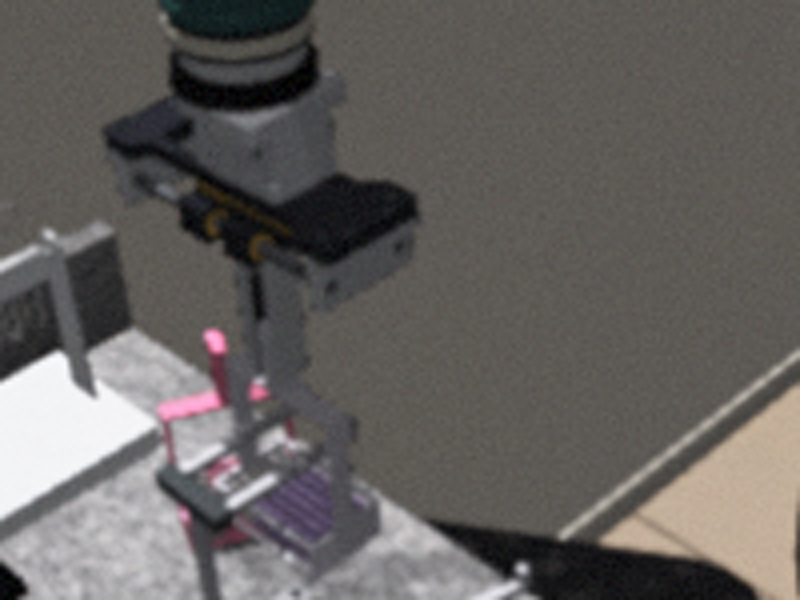

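```bash
python3 - <<'E'
from h import *
P,dd=cloud("top",np.load("pics/top0.npy"),392,436,188,235)
m=(dd>0)&(P[...,2]>.01)
Q=P[m];print(Q.min(0),Q.max(0))
for x in np.arange(.37,.54,.02):
    q=Q[abs(Q[:,0]-x)<.01]; print(x.round(2), q[:,1].max().round(3) if len(q) else None, q[:,2].max().round(3) if len(q) else None)
E
```

```text
[ 0.43443997 -0.61058371  0.01002992] [ 0.5386639  -0.51772338  0.17182899]
0.37 None None
0.39 None None
0.41 None None
0.43 -0.56 0.036
0.45 -0.518 0.121
0.47 -0.52 0.168
0.49 -0.529 0.172
0.51 -0.54 0.121
0.53 -0.548 0.118
```

>>> step_arm([
  {"xyz":[-0.006,0,0],"twist":[0,0,0]},
  {"xyz":[-0.016,0,0],"twist":[0,0,0]},
  {"xyz":[-0.03,0,0],"twist":[0,0,0]},
  {"xyz":[-0.045,-0.001,0],"twist":[0,0,0]},
  {"xyz":[-0.06,-0.001,0],"twist":[0,0,0]},
  {"xyz":[-0.075,-0.001,0],"twist":[0,0,0]},
  {"xyz":[-0.09,-0.001,0],"twist":[0,0,0]},
  {"xyz":[-0.1,-0.001,0],"twist":[0,0,0]},
  {"xyz":[-0.105,-0.001,0],"twist":[0,0,0]},
  {"xyz":[-0.105,-0.001,0],"twist":[0,0,0]},
  {"xyz":[-0.105,-0.001,0],"twist":[0,0,0]},
])

```text
time: 5.08
tool_pos: [0.4311, -0.4308, 0.2435]
ee_rot: [-1.57, -0.0, -1.546]
wrist_force: [-0.0, 0.0, -1.0]
width: 0.0099
```

>>> step_arm([
  {"xyz":[0,0.01,0],"twist":[0,0,-0.5]},
  {"xyz":[0,0.03,0],"twist":[0,0,-1.5]},
  {"xyz":[0,0.055,0],"twist":[0,0,-3]},
  {"xyz":[0.005,0.08,0],"twist":[0,0,-4.5]},
  {"xyz":[0.01,0.105,0],"twist":[0,0,-6]},
  {"xyz":[0.015,0.13,0],"twist":[0,0,-7.5]},
  {"xyz":[0.02,0.155,0],"twist":[0,0,-9]},
  {"xyz":[0.025,0.18,0],"twist":[0,0,-10.5]},
  {"xyz":[0.03,0.2,0],"twist":[0,0,-11.5]},
  {"xyz":[0.033,0.215,0],"twist":[0,0,-12.2]},
  {"xyz":[0.033,0.222,0],"twist":[0,0,-12.4]},
  {"xyz":[0.033,0.222,0],"twist":[0,0,-12.4]},
])

```text
time: 6.08
tool_pos: [0.4644, -0.2068, 0.2437]
ee_rot: [-1.571, 0.0, -1.759]
wrist_force: [-0.3, 0.1, -0.6]
width: 0.0099
```

>>> step_arm([
  {"xyz":[0,0,0],"twist":[0,0,0]},
  {"xyz":[0,0,0],"twist":[0,0,0]},
  {"xyz":[0,0,0],"twist":[0,0,0]},
  {"xyz":[0,0,0],"twist":[0,0,0]},
])

```text
time: 6.42
tool_pos: [0.4638, -0.2096, 0.2433]
ee_rot: [-1.571, -0.0, -1.764]
wrist_force: [0.6, -0.2, -1.2]
width: 0.0093
```

```bash
python3 look.py 4 240 440 110 260
```

```text
(no output)
```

View pics/side4.png

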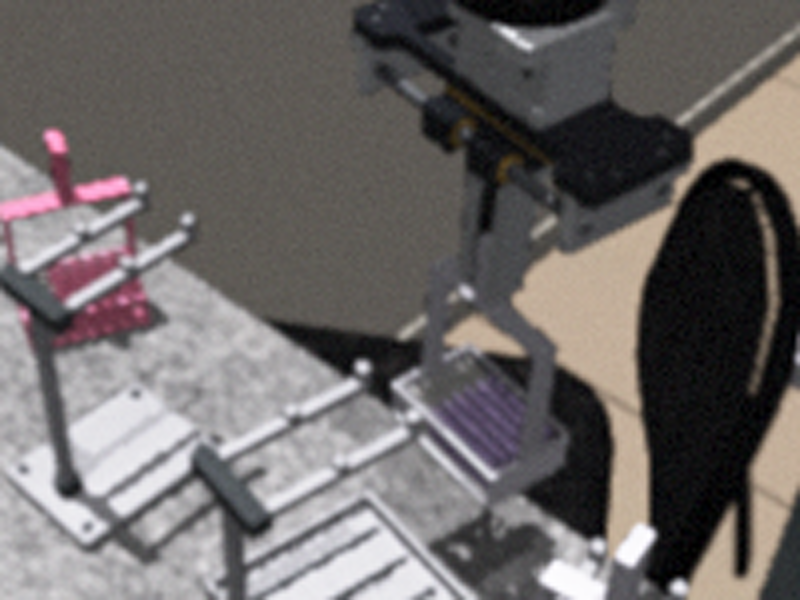

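```bash
python3 - <<'E'
from h import *
P,dd=cloud("side",np.load("pics/side4.npy"),330,400,150,240)
z=P[...,2]
p=np.array([.5638,-.2265,-.193]);R=np.array([[np.cos(p[2]),-np.sin(p[2])],[np.sin(p[2]),np.cos(p[2])]])
L=np.c_[(P[...,:2].reshape(-1,2)-p[:2])@R,z.ravel()][dd.ravel()>0]
for lo,hi,nm in ((.215,.232,"strip"),(.135,.15,"rim"),(.1,.122,"bottom")):
    q=L[(L[:,2]>lo)&(L[:,2]<hi)&(L[:,0]<-.04)&(abs(L[:,0]+.1)<.06)&(abs(L[:,1])<.08)]
    print(nm,len(q),"x",np.percentile(q[:,0],[2,50,98]).round(3),"y",np.percentile(q[:,1],[2,50,98]).round(3))
q=L[(L[:,2]>.12)&(L[:,2]<.2)&(abs(L[:,0]+.1)<.012)&(abs(L[:,1])<.08)]
for z0 in np.arange(.13,.24,.01):
    q=L[(abs(L[:,2]-z0)<.005)&(abs(L[:,0]+.1)<.06)&(abs(L[:,1])<.08)]
    if len(q): print(z0.round(2),len(q),np.percentile(q[:,0],[2,98]).round(3),np.percentile(q[:,1],[2,98]).round(3))
E
```

```text
strip 210 x [-0.11  -0.098 -0.09 ] y [-0.046  0.012  0.044]
rim 440 x [-0.13  -0.097 -0.071] y [-0.047 -0.005  0.044]
bottom 166 x [-0.127 -0.079 -0.071] y [-0.047  0.02   0.045]
0.13 328 [-0.127 -0.073] [-0.046  0.045]
0.14 421 [-0.13  -0.071] [-0.047  0.044]
0.15 34 [-0.109 -0.094] [-0.047  0.044]
0.16 38 [-0.108 -0.093] [-0.048  0.045]
0.17 34 [-0.11  -0.093] [-0.046  0.044]
0.18 35 [-0.108 -0.093] [-0.046  0.045]
0.19 41 [-0.109 -0.093] [-0.047  0.045]
0.2 35 [-0.108 -0.094] [-0.048  0.045]
0.21 29 [-0.109 -0.093] [-0.046  0.045]
0.22 172 [-0.11  -0.093] [-0.046  0.044]
0.23 43 [-0.108 -0.089] [-0.044  0.04 ]
```

The carrier is measured at x -101 mm, y -1 mm in the hook frame, square and level. I insert it along the hook's x.

>>> step_arm([
  {"xyz":[0.006,-0.001,0],"twist":[0,0,0]},
  {"xyz":[0.016,-0.003,0],"twist":[0,0,0]},
  {"xyz":[0.028,-0.005,0],"twist":[0,0,0]},
  {"xyz":[0.04,-0.008,0],"twist":[0,0,0]},
  {"xyz":[0.052,-0.01,0],"twist":[0,0,0]},
  {"xyz":[0.064,-0.012,0],"twist":[0,0,0]},
  {"xyz":[0.076,-0.014,0],"twist":[0,0,0]},
  {"xyz":[0.087,-0.016,0],"twist":[0,0,0]},
  {"xyz":[0.095,-0.018,0],"twist":[0,0,0]},
  {"xyz":[0.099,-0.019,0],"twist":[0,0,0]},
  {"xyz":[0.099,-0.019,0],"twist":[0,0,0]},
  {"xyz":[0.099,-0.019,0],"twist":[0,0,0]},
])

```text
time: 7.47
tool_pos: [0.563, -0.2278, 0.2432]
ee_rot: [-1.572, 0.0, -1.762]
wrist_force: [-0.7, -0.3, -1.3]
width: 0.0096
```

```bash
python3 look.py 5 240 440 110 260
```

```text
(no output)
```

View pics/side5.png

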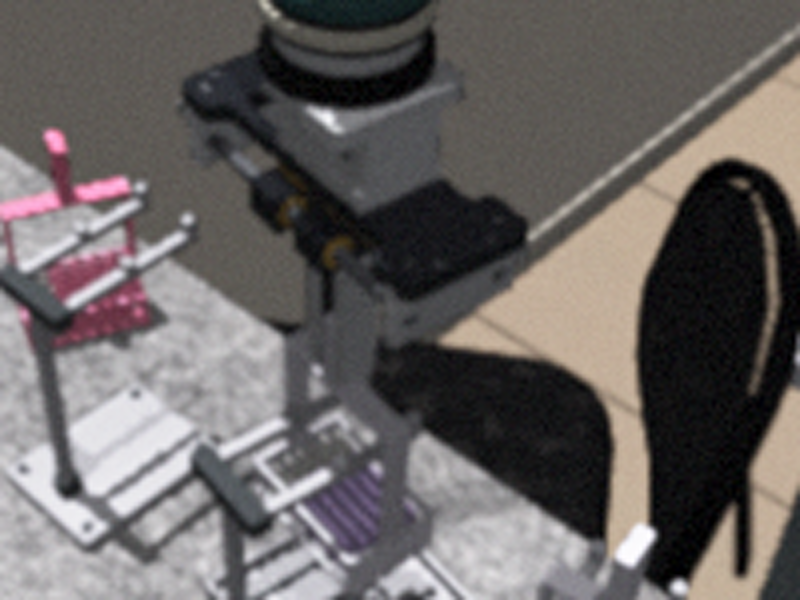

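The prongs pass through the window, below the strip and above the basket, with the straps outside them. I lower it.

>>> step_arm([
  {"xyz":[0,0,-0.006],"twist":[0,0,0]},
  {"xyz":[0,0,-0.012],"twist":[0,0,0]},
  {"xyz":[0,0,-0.018],"twist":[0,0,0]},
  {"xyz":[0,0,-0.023],"twist":[0,0,0]},
  {"xyz":[0,0,-0.026],"twist":[0,0,0]},
  {"xyz":[0,0,-0.028],"twist":[0,0,0]},
  {"xyz":[0,0,-0.029],"twist":[0,0,0]},
  {"xyz":[0,0,-0.03],"twist":[0,0,0]},
  {"xyz":[0,0,-0.03],"twist":[0,0,0]},
  {"xyz":[0,0,-0.03],"twist":[0,0,0]},
])

```text
time: 8.35
tool_pos: [0.5631, -0.2278, 0.2138]
ee_rot: [-1.57, -0.0, -1.762]
wrist_force: [-0.8, 0.8, -0.7]
width: 0.0101
```

```bash
python3 look.py 6 240 440 110 260; python3 - <<'E'
from h import *
P,dd=cloud("side",np.load("pics/side6.npy"),280,360,170,270)
z=P[...,2]
p=np.array([.5638,-.2265,-.193]);R=np.array([[np.cos(p[2]),-np.sin(p[2])],[np.sin(p[2]),np.cos(p[2])]])
L=np.c_[(P[...,:2].reshape(-1,2)-p[:2])@R,z.ravel()][dd.ravel()>0]
for z0 in np.arange(.12,.21,.01):
    q=L[(abs(L[:,2]-z0)<.005)&(abs(L[:,0])<.06)&(abs(abs(L[:,1])-.046)<.015)]
    if len(q): print(z0.round(2),len(q),np.percentile(q[:,0],[2,98]).round(3),np.percentile(q[:,1],[2,98]).round(3))
E
```

```text
0.12 32 [-0.007  0.008] [-0.045  0.046]
0.13 33 [-0.006  0.008] [-0.045  0.046]
0.14 37 [-0.008  0.008] [-0.045  0.046]
0.15 28 [-0.007  0.008] [-0.045  0.046]
0.16 22 [-0.007  0.008] [0.041 0.046]
0.17 23 [-0.006  0.007] [-0.044  0.046]
0.18 30 [-0.008  0.007] [-0.045  0.046]
0.19 59 [-0.008  0.007] [-0.046  0.045]
0.2 27 [-0.007  0.007] [-0.044  0.045]
```

View pics/side6.png

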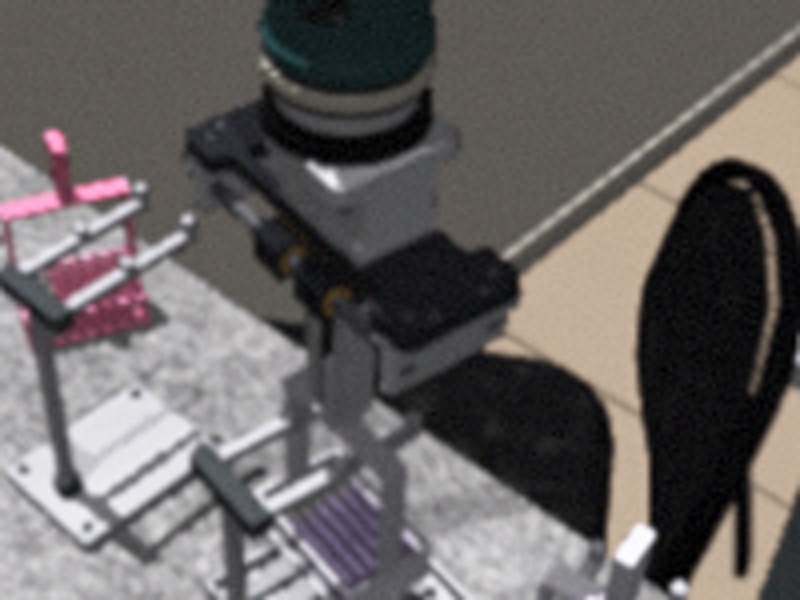

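Strip centred at (0,0) in the hook frame, and down to the height it had on its first hook. I release it, opening only a little way first.

>>> step_arm([
  {"xyz":[0,0,-0.001],"twist":[0,0,0]},
  {"xyz":[0,0,-0.001],"twist":[0,0,0]},
  {"xyz":[0,0,-0.001],"twist":[0,0,0]},
])

```text
time: 8.65
tool_pos: [0.5632, -0.2279, 0.2135]
ee_rot: [-1.569, -0.001, -1.762]
wrist_force: [-0.8, 0.5, 1.3]
width: 0.0098
```

>>> step_arm([
  {"xyz":[0,0,0],"twist":[0,0,0]},
  {"xyz":[0,0,0],"twist":[0,0,0]},
  {"xyz":[0,0,0],"twist":[0,0,0]},
  {"xyz":[0,0,0],"twist":[0,0,0]},
  {"xyz":[0,0,0],"twist":[0,0,0]},
  {"xyz":[0,0,0],"twist":[0,0,0]},
  {"xyz":[0,0,0],"twist":[0,0,0]},
  {"xyz":[0,0,0],"twist":[0,0,0]},
  {"xyz":[0,0,0],"twist":[0,0,0]},
  {"xyz":[0,0,0],"twist":[0,0,0]},
], fingers=120)

```text
time: 9.48
tool_pos: [0.563, -0.2278, 0.2125]
ee_rot: [-1.571, -0.0, -1.762]
wrist_force: [0.3, -0.1, 1.0]
width: 0.0496
```

Open to 50 mm. I go straight up, then back away.

>>> step_arm([
  {"xyz":[0,0,0.008],"twist":[0,0,0]},
  {"xyz":[0,0,0.018],"twist":[0,0,0]},
  {"xyz":[0,0,0.03],"twist":[0,0,0]},
  {"xyz":[0,0,0.045],"twist":[0,0,0]},
  {"xyz":[0,0,0.06],"twist":[0,0,0]},
  {"xyz":[0,0,0.08],"twist":[0,0,0]},
  {"xyz":[0,0,0.1],"twist":[0,0,0]},
  {"xyz":[-0.03,0,0.12],"twist":[0,0,0]},
  {"xyz":[-0.06,0,0.13],"twist":[0,0,0]},
  {"xyz":[-0.1,0,0.13],"twist":[0,0,0]},
  {"xyz":[-0.13,0,0.13],"twist":[0,0,0]},
  {"xyz":[-0.15,0,0.13],"twist":[0,0,0]},
])

```text
time: 10.48
tool_pos: [0.4109, -0.2277, 0.3456]
ee_rot: [-1.567, -0.002, -1.763]
wrist_force: [0.4, -0.2, 0.4]
width: 0.0496
```

>>> step_arm([
  {"xyz":[0,0,0],"twist":[0,0,0]},
  {"xyz":[0,0,0],"twist":[0,0,0]},
  {"xyz":[0,0,0],"twist":[0,0,0]},
  {"xyz":[0,0,0],"twist":[0,0,0]},
  {"xyz":[0,0,0],"twist":[0,0,0]},
  {"xyz":[0,0,0],"twist":[0,0,0]},
])

```text
time: 10.98
tool_pos: [0.4138, -0.2277, 0.3419]
ee_rot: [-1.572, 0.001, -1.761]
wrist_force: [0.0, -0.6, 0.3]
width: 0.0501
```

```bash
python3 look.py 7 240 440 110 260; python3 - <<'E'
from h import *
P,dd=cloud("side",np.load("pics/side7.npy"),270,430,150,300)
z=P[...,2];ok=dd>0
p=np.array([.5638,-.2265,-.193]);R=np.array([[np.cos(p[2]),-np.sin(p[2])],[np.sin(p[2]),np.cos(p[2])]])
L=np.c_[(P[...,:2].reshape(-1,2)-p[:2])@R,z.ravel()][ok.ravel()]
L=L[(abs(L[:,0])<.05)&(abs(L[:,1])<.06)]
T=L[L[:,2]>.239]; print("tab",len(T),T.mean(0).round(4),T[:,2].max().round(3))
for z0 in np.arange(.08,.21,.02):
    q=L[(abs(L[:,2]-z0)<.006)&(abs(abs(L[:,1])-.046)<.01)]
    if len(q): print(z0.round(2),len(q),np.percentile(q[:,0],[2,98]).round(3),np.percentile(q[:,1],[2,98]).round(3))
s=L[(abs(L[:,2]-.194)<.006)&(abs(L[:,0])<.011)&(abs(abs(L[:,1])-.022)>.006)&(abs(L[:,1])>.01)]
print("strip",len(s),np.median(s,0).round(4),"slope",np.polyfit(s[:,1],s[:,0],1)[0].round(3))
Q=P[ok&(z>.239)&(z<.26)&(P[...,1]>-.1)&(P[...,1]<0)&(P[...,0]>.5)&(P[...,0]<.62)]; print("empty tab",Q.mean(0).round(4),"was .5622 -.0497")
E
```

```text
tab 58 [1.100e-03 2.000e-04 2.434e-01] 0.246
0.08 27 [-0.029  0.028] [0.038 0.046]
0.1 93 [-0.027  0.029] [-0.045  0.046]
0.12 39 [-0.007  0.008] [-0.045  0.046]
0.14 47 [-0.008  0.009] [-0.045  0.046]
0.16 25 [-0.007  0.008] [0.041 0.046]
0.18 29 [-0.007  0.008] [-0.044  0.046]
0.2 30 [-0.007  0.007] [-0.045  0.046]
strip 132 [0.0007 0.015  0.1941] slope -0.014
empty tab [ 0.5621 -0.0496  0.2444] was .5622 -.0497
```

View pics/side7.png

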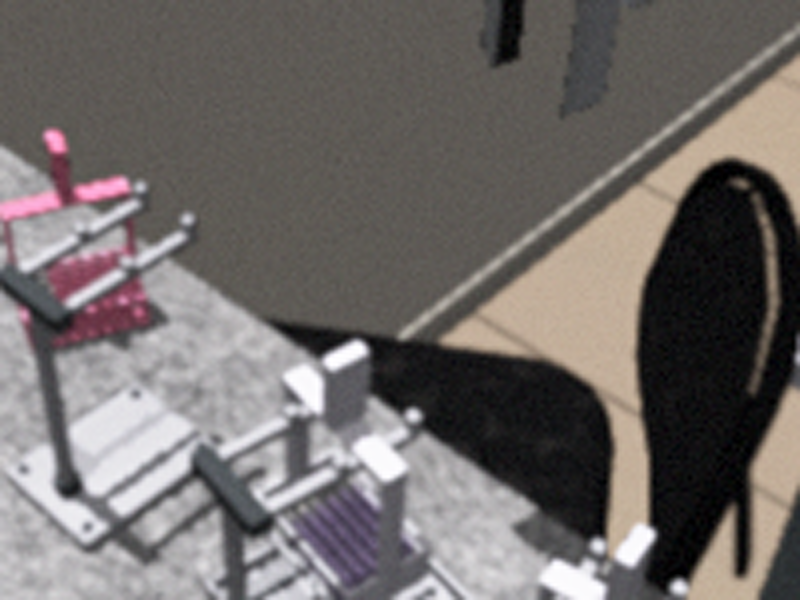

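The carrier hangs squarely on both prongs of the draining stand, with its tab top at about (345,360). The gripper is well clear, and the empty carrier's tab at (635,545) has not moved. I hand the job in.

```bash
python3 -c "
from bench import robot
print(robot.close_job())"
```

```text
the job is handed in; nothing more can be done
None
```

I moved the full slide carrier to the free hook of the draining stand, the middle one, and handed the job in at about 11 s. I lifted it 30 mm off its own hook, backed it out and carried it across level. It then went in over the prong tips and was lowered, released and left with the gripper clear.

After release, the side camera's last depth check showed:
- **Position:** the carrier's tab is about 1 mm from the middle of the seat, and the strip top is at 194 mm, as expected when seated.
- **Attitude:** it is square to the prongs within about 1 degree and level. Straps and basket line up within about 1 mm.
- **Empty carrier:** its tab is within 0.2 mm of where it was.
- **Robot:** wrist force was near zero.

The two cameras disagreed by 2–5 mm in absolute position, so I averaged them for the hook and the grasp and did the final checks within the side camera alone. I did not repeat the last check with the top camera, and I did not measure stillness over time.

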